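Raise a dosing pump's feed rate by four clicks and start it

TASK

Raise the feed rate of the dosing pump by exactly four clicks: with a fingertip push the dial's finger bar round clockwise, click by click from wherever it stands, never going past the fourth click. Then press the green start key right down with a fingertip and let it come back up. Leave the red stop key alone, do not pinch or pick up anything, and let the pump, the bottle, the jar and the marker stand where they are.

Things in the scene. Friction and masses are not known exactly. Their poses are not given: they have to be found in the camera images.
- pump: peristaltic dosing pump: grey wedge-shaped console on a dark base with rubber feet, loose on the bench, 3.8 to 4.7 kg. 224 mm deep (x; +x is its rear, the operator's side is -x), 240 mm wide (y; +y is its left). Origin: centre of the underside, on the bench. A round pump head with clear cover, 86 mm across, sticks out 44 mm from the left flank, below 100 mm
- panel_center (a point): centre of the flat control panel, 85 mm above the pump's origin; z axis out of the panel, x up its slope. The panel rises 10 degrees to the rear: 65 mm high at the front edge, 105 mm at the rear. On it: a display along the rear edge (3 mm proud), the dial at left of centre, at right the red stop key and, 60 mm in front of it, the green start key
- dial (a joint): angle of the dial, rad; grows clockwise seen from above the panel (more feed). It clicks into rest every 0.349 (20 degrees) from 0 to 3.491, end stops just beyond; at 1.745 the white end points up the slope. Starts at rest at 0.349 to 1.745. A sideways push of 4 to 8 N near the bar's end takes it over a click: half-way to the next rest the force drops and it jumps on into that rest and stays
- dial_center (a point): point on the dial's axis, on top of its dark disc (60 mm across, top 6 mm above the panel). z out of the panel along the axis, x along the finger bar to its white-striped end; turns with the dial. The finger bar stands across the disc: 56 mm long (28 either side of the axis), 10 wide, 18 high above the disc; either end can be pushed sideways. Blue dots 38 mm from the axis mark the rests
- dial_mark (a point): point on top of the finger bar, on its white stripe, 25 mm from the dial's axis and 18 mm above the disc; turns with the dial and moves 8.7 mm per click. Axes as dial_center
- start_key (a joint): travel of the green start key, m: 0 when up, 0.004 when fully down (about 4 N); it springs back
- start_key_top (a point): centre of the top of the green start key, round, 23 mm across, standing 9 mm above the panel; z axis out of the panel, x axis up the slope; the key goes down against z. The panel around it is free for 35 mm apart from a 2 mm collar; it is 122 mm from the dial's axis
- stop_key (a joint): travel of the red stop key, m: 0 when up, 0.004 when fully down; not to be pressed
- stop_key_top (a point): centre of the top of the red stop key, same size and axes as the start key, 60 mm from it, up the slope
- bottle: amber laboratory bottle with blue cap, 68 mm across, 135 mm high, 0.24 to 0.41 kg, standing on the bench to the right of the pump; origin at the centre of its foot
- jar: small white sample jar with orange cap, 42 mm across, 58 mm high, 0.06 kg, standing on the bench to the left of the pump; origin at the centre of its foot
- marker: orange marker pen with black cap, 135 mm long, 13 mm thick, lying on the bench in front of the pump (robot's side); origin on the bench under its middle, x along the pen

How it is judged:
By the outcome, as a careful person would: the job done as asked, in the order asked, and still so for the second after the job is handed in, with the robot touching nothing.
It also fails if it takes over 61 s, if anything falls off the work surface, if the arm or the gripper's body presses on something with over 40 N, if the wrist force passes 120 N, or if a joint passes its speed limit or range.

ROBOT

A 7-joint arm with a two-finger parallel gripper is mounted at the origin on the work surface. World frame = base frame: x ahead of the robot, y to its left, z up, the work surface at z = 0. Lengths are in m, angles in rad, forces in N, time in s.
With the tool pointing down it reaches from about 0.425 to 0.925 m from the base axis. Payload 6.8 kg.
Tool frame: the origin (TCP) lies midway between the tips of the shut fingers; the grasp point (between the pads) lies 19 mm behind it; z points along the fingers, x is the direction in which the jaws open and shut, and the axes are right-handed (so a half turn about z gives the same grasp; the last joint's range is limited). The gripper opens to 85 mm and grips with 20 to 120 N. Pads are 22 mm wide; open, the fingers measure 114 mm over their backs; the gripper's body (76 mm by 85 mm) begins 54 mm behind the grasp point. The pads swing forward as they close: fully open they stand 13 mm farther back than shut.
Start: joints at [-1.39, 0.477, 0.022, 1.555, -0.011, 1.109, -0.083], TCP at [0.192, 0.647, 0.231] pointing down, gripper open.
Joint ranges: [-2.96, 2.96], [-0.34, 2.1], [-1.41, 1.46], [0.24, 2.44], [-1.37, 4.51], [0.17, 1.92], [-2.96, 2.96]. Speed limits (rad/s): [2.39, 2.39, 3.14, 3.14, 3.14, 3.14, 3.14].

INTERFACE

Orientations are given as a unit quaternion [w, x, y, z].
In Python, from station import bot, imaging, nets gives the robot as it stands. The module is installed in compiled form; this text tells all that it offers.
- The arm moves only by the tool apply_moves, never from a script. Its argument "moves" is text: rows parted by semicolons, each of 7 numbers parted by spaces: the gripper command: -1 is fully open, 1 is shut, values between are in proportion, then the shift along the tool's x, y, z normalised to -1 to 1, where 1 is 120 mm, then the turn, a rotation vector about the tool's x, y, z normalised to -1 to 1, where 1 is 4 degrees. In form: hand dx dy dz rx ry rz; .... A call has 1 to 12 rows; each row shifts and turns the commanded pose from where the row before left it, along the tool's axes as they then stand; what a row does not reach is not made up. A row lasts 1/12 s, in which the tool goes at most 41.7 mm and 7.16 degrees, less where a joint would pass 70% of its speed; a pose out of reach is approached as far as the arm can. A call with a number of a shift or a turn outside -1 to 1 is refused whole. A call with a gripper value outside its range is refused whole. The fingers move at their own pace and stop on an object; "force" is the grip in N (left out, the last holds). Time passes only in rows, so rows that do not move let the fingers close. It gives the time, the measured TCP pose, the force and the opening at its end, in the units of the state.
- bot.get_obs(): the state, without advancing time (a new reading comes with each control period).
- imaging.read_camera(name): name is "scene" or "top" or "wrist"; returns a dict with "image" (400x640x3 uint8, red, green, blue), "fx", "fy", "cx", "cy" (pixels), "dist_coeffs" ([k1, k2, p1, p2, k3] as OpenCV has them; the pictures are not rectified), "view" (4x4, takes a point from world to camera coordinates); the wrist camera has in their place "mount" (4x4, takes a point from camera to tool coordinates, whose origin is the TCP and whose axes are the tool frame's). Camera axes: x right, y down, z forward; pixel columns grow to the right and rows downward; lengths in m; the calibration is good to about 2 mm. A picture is of the moment at which its call begins: read the wrist's pose just before it. There is no depth.
- bot.hand_in(): hands the job in, once; it reports no verdict.
Trained networks look in a picture, given as the dict that the camera call returned (one of the last four; its "shot" number tells which), for a name from the list of things; names that differ only in an ending like _2 or _b are one class to them, and where a whole thing is asked for, a point or a joint stands for the part that bears it (a point fixed in the world has none). Each returns a list of dicts, best first, with "score" (0 to 1); they miss things now and then, are a little off and sometimes report something else, mostly with a low value. They report only what shows in the picture. A call takes as long as a camera call.
- nets.spot_in(picture, name): "rect" ([left, top, right, bottom] in pixels, round what is visible of it).
- nets.outline_of(picture, name): "region" (400x640 bool, what is visible of it) and "rect" ([left, top, right, bottom] in pixels, round what is visible of it).
- nets.spot_point(picture, name): "location" ([column, row] in pixels: a listed point, or the origin of a listed thing).
The state is a dict: "t": time; "q": joint angles; "joint_vel": joint speeds; "joint_torque": joint torques, N m; "eef_pos": TCP position; "tool_rot": TCP orientation; "contact_force": force on the tool from outside, world axes, zero at the start; "torque": the same for the moment, N m; "gripper_width": opening from 0.0 (shut) to 1.0 (fully open).
Only numpy, scipy, OpenCV 4.12 (cv2) and the standard library are available. Lean on these libraries where they do the work, as an engineer would, in place of code of your own. Each camera call takes 0.05 s, during which the arm holds its last target.

## Working session

There is one attempt and no reset: what is moved stays moved. The work goes in short steps, Python scripts to look and compute and a tool call to move; the robot and the scene stay as the last step left them, time stands still between calls to the robot, and variables do not carry over. Pictures are saved under pics/ and viewed, and the job is handed in when it is done.

Besides the shell and the picture viewer there is one more tool, called after "Emit:" as name(argument=value, ...) on one line, values as JSON. apply_moves: Moves the arm, as the interface text tells. Scaled input: -1 to 1 covers 120 mm each way for a shift and 4 degrees each way for a turn. Its arguments: {"type":"object","properties":{"moves":{"type":"string"},"force":{"type":"number"}},"required":["moves"]}

```bash
mkdir -p pics; cat > h.py <<'E'
from station import bot, imaging, nets
import numpy as np, cv2
def save(p,n): cv2.imwrite('pics/'+n+'.png',p['image'][:,:,::-1])
def R(q):
    w,x,y,z=q
    from scipy.spatial.transform import Rotation as Ro
    return Ro.from_quat([x,y,z,w]).as_matrix()
def K(p): return np.array([[p['fx'],0,p['cx']],[0,p['fy'],p['cy']],[0,0,1.]])
def view(p,obs=None):
    if 'view' in p: return np.array(p['view'])
    T=np.eye(4);T[:3,:3]=R(obs['tool_rot']);T[:3,3]=obs['eef_pos']
    return np.linalg.inv(T@np.array(p['mount']))
def ray(p,uv,obs=None):
    V=view(p,obs);n=cv2.undistortPoints(np.array([[uv]],float),K(p),np.array(p['dist_coeffs'],float))[0,0]
    C=np.linalg.inv(V); d=C[:3,:3]@np.array([n[0],n[1],1]); return C[:3,3],d/np.linalg.norm(d)
def proj(p,X,obs=None):
    V=view(p,obs);X=np.atleast_2d(X)
    return cv2.projectPoints(X.astype(float),cv2.Rodrigues(V[:3,:3])[0],V[:3,3],K(p),np.array(p['dist_coeffs'],float))[0][:,0]
def tri(rs):
    A=np.zeros((3,3));b=np.zeros(3)
    for o,d in rs:
        P=np.eye(3)-np.outer(d,d);A+=P;b+=P@o
    X=np.linalg.solve(A,b); return X,[float(np.linalg.norm((np.eye(3)-np.outer(d,d))@(X-o))) for o,d in rs]
E
python3 - <<'E'
from h import *
o=bot.get_obs();print(o)
ps={n:imaging.read_camera(n) for n in('scene','top','wrist')}
for n in ps: save(ps[n],n+'0')
for k in('panel_center','dial_center','dial_mark','start_key_top','stop_key_top','pump','bottle','jar','marker'):
    rs=[]
    for n in ('scene','top'):
        r=nets.spot_point(ps[n],k)
        print(k,n,[(np.round(x['location'],1).tolist(),round(x['score'],2)) for x in r[:2]])
        if r: rs.append(ray(ps[n],r[0]['location']))
    if len(rs)==2: X,e=tri(rs);print('   ',X.round(4),np.round(e,4))
E
```

```text
{'t': 0.0, 'q': array([-1.39011461,  0.47780932,  0.02229191,  1.55646711, -0.01151255,
        1.1093211 , -0.08309969]), 'joint_vel': array([ 0.00125408, -0.0009098 , -0.0003555 ,  0.00042465,  0.00035223,
        0.00122406, -0.00085545]), 'joint_torque': array([ 1.29336013e-04, -5.96452439e+01,  1.60799369e+00, -2.81198269e+01,
        1.24275152e-02,  9.17411700e-03, -2.48063679e-05]), 'eef_pos': array([0.19203951, 0.64646893, 0.23031201]), 'tool_rot': array([ 6.03569696e-04,  8.01475907e-01,  5.98026329e-01, -7.19194083e-04]), 'contact_force': array([ 0.37019691, -0.27929885,  0.78633973]), 'torque': array([-0.01417405,  0.06849599,  0.03147082]), 'gripper_width': 1.0005384326250029}
panel_center scene [([312.9, 179.4], 0.74)]
panel_center top []
dial_center scene [([325.3, 185.5], 0.83)]
dial_center top [([331.5, 205.7], 0.77)]
    [ 0.5173 -0.0017  0.1006] [0.0052 0.0052]
dial_mark scene [([324.4, 189.6], 0.53), ([246.2, 160.3], 0.45)]
dial_mark top [([317.7, 210.9], 0.92)]
    [0.5177 0.0186 0.0983] [0.0087 0.0087]
start_key_top scene [([317.8, 159.0], 0.42)]
start_key_top top [([388.2, 228.3], 0.63), ([335.2, 282.0], 0.39)]
    [ 0.4673 -0.121   0.0844] [0.0066 0.0066]
stop_key_top scene [([299.7, 166.9], 0.43)]
stop_key_top top [([383.9, 201.2], 0.48), ([330.8, 208.7], 0.43)]
    [ 0.5302 -0.1183  0.0854] [0.0009 0.0009]
pump scene [([308.4, 200.5], 0.91)]
pump top [([348.6, 206.7], 0.71)]
    [ 0.5384 -0.0512 -0.0092] [0.0043 0.0043]
bottle scene [([248.3, 163.6], 0.82)]
bottle top [([463.0, 166.0], 0.72)]
    [ 0.6265 -0.3235 -0.017 ] [0.0029 0.0029]
jar scene [([355.9, 250.0], 0.68)]
jar top [([251.6, 208.0], 0.52)]
    [0.5327 0.1816 0.0007] [0.0039 0.0039]
marker scene [([360.1, 183.7], 0.59)]
marker top [([335.3, 280.5], 0.59)]
    [ 3.647e-01 -1.230e-02  1.000e-04] [0.0003 0.0003]
```

View pics/scene0.png

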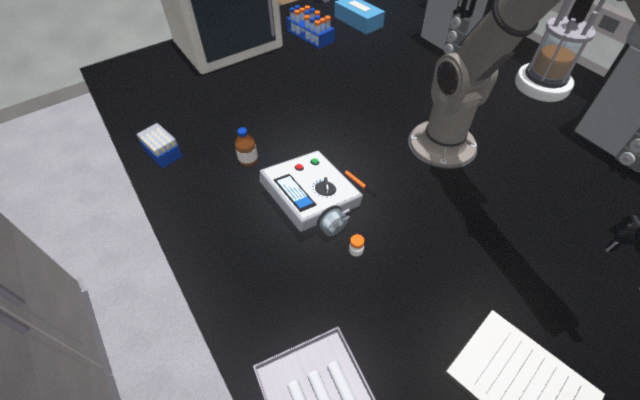

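View pics/top0.png

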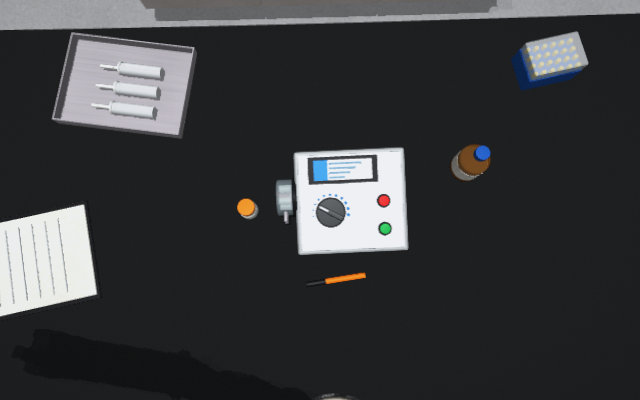

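View pics/wrist0.png

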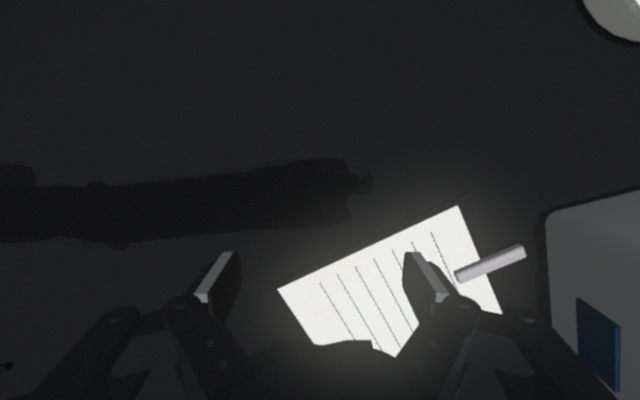

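```bash
python3 - <<'E'
from h import *
p=imaging.read_camera('wrist');print(np.round(p['mount'],3),p['fx'],p['cx'],p['cy'],p['dist_coeffs'])
t=imaging.read_camera('top');print(t['fx'])
im=t['image'][135:265,270:430][:,:,::-1]
cv2.imwrite('pics/topz.png',cv2.resize(im,None,fx=4.5,fy=4.5,interpolation=cv2.INTER_CUBIC))
E
```

```text
[[ 1.     0.001 -0.    -0.   ]
 [-0.001  0.952  0.305 -0.078]
 [ 0.    -0.305  0.952 -0.143]
 [ 0.     0.     0.     1.   ]] 278.64814407369477 321.2031179197423 200.30377586424535 [0.01729619 0.         0.         0.         0.        ]
478.3597161737067
```

View pics/topz.png

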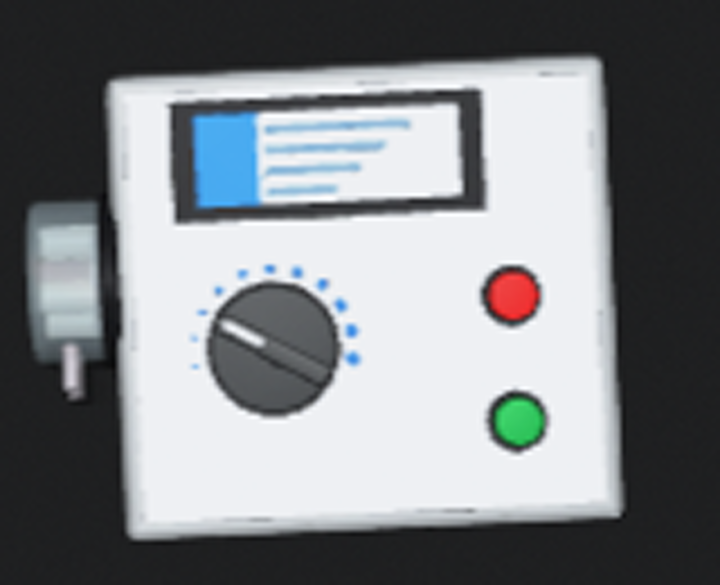

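Emit:
apply_moves(moves="1 -0.06 0.30 -0.05 0 0 0.8;1 -0.06 0.33 -0.05 0 0 0.8;1 -0.06 0.33 -0.05 0 0 0.8;1 -0.06 0.33 -0.05 0 0 0.8;1 -0.06 0.32 -0.05 0 0 0.8;1 -0.06 0.31 -0.05 0 0 0.8;1 -0.06 0.31 -0.05 0 0 0.8;1 -0.06 0.30 -0.05 0 0 0.8;1 -0.06 0.30 -0.05 0 0 0.8;1 -0.06 0.30 -0.05 0 0 0.8;1 -0.06 0.28 -0.05 0 0 0.8")

```text
t: 2.07
eef_pos: [0.4928, 0.3647, 0.2978]
tool_rot: [0.0, 0.945, 0.326, 0.0]
contact_force: [0.7, -1.0, -0.3]
gripper_width: -0.002
```

Emit:
apply_moves(moves="1 -0.085 0.31 0 0 0 0.8;1 -0.085 0.31 0 0 0 0.8;1 -0.085 0.31 0 0 0 0.8;1 -0.085 0.30 0 0 0 0.8;1 -0.085 0.29 0 0 0 0.8;1 -0.085 0.29 0 0 0 0.8;1 -0.085 0.28 0 0 0 0.8;1 -0.085 0.28 0 0 0 0.8;1 -0.085 0.27 0 0 0 0.8;1 -0.085 0.27 0 0 0 0.8;1 -0.085 0.26 0 0 0 0.8;1 0 0 0 0 0 0")

```text
t: 3.07
eef_pos: [0.5329, -0.0284, 0.2979]
tool_rot: [0.001, 1.0, 0.02, 0.0]
contact_force: [-0.1, -0.1, 0.0]
gripper_width: 0.005
```

```bash
cat > look.py <<'E'
from h import *
import sys
o=bot.get_obs();p=imaging.read_camera('wrist');save(p,sys.argv[1]);print(o['t'],o['eef_pos'],o['tool_rot'])
for k in('panel_center','dial_center','dial_mark','start_key_top','stop_key_top'):
    print(k,[(np.round(x['location'],1).tolist(),round(x['score'],2)) for x in nets.spot_point(p,k)[:2]])
E
python3 look.py w1
```

```text
3.0667 [ 0.5329377  -0.02844829  0.29793968] [1.07956648e-03 9.99797016e-01 2.01177906e-02 1.89667894e-04]
panel_center [([321.6, 189.4], 0.78)]
dial_center [([301.9, 151.9], 0.93)]
dial_mark [([306.7, 135.3], 0.9)]
start_key_top [([274.7, 232.7], 0.49)]
stop_key_top [([317.3, 235.0], 0.47)]
```

View pics/w1.png

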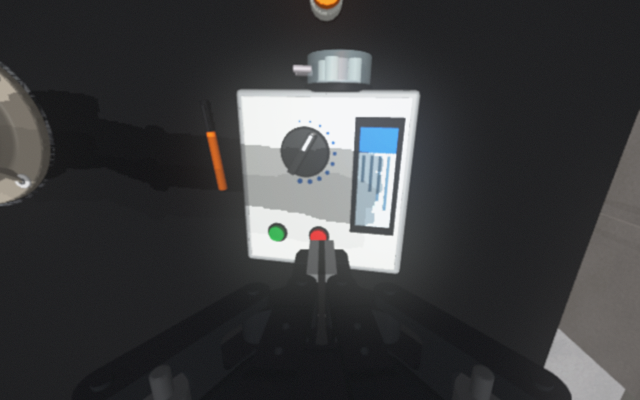

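```bash
cat > fit.py <<'E'
from h import *
from scipy.optimize import least_squares
from scipy.spatial.transform import Rotation as Ro
# params: px,py,yaw, dial(dx,dy), start(sx,sy) in panel frame, dial angle
def frames(v):
    Rz=Ro.from_euler('z',v[2]).as_matrix(); Rp=Rz@Ro.from_euler('y',-np.deg2rad(10)).as_matrix()
    return Rp,np.array([v[0],v[1],0.085])
def pts(v):
    Rp,c=frames(v); a=1.7453-v[7]  # angle ccw from x
    d=np.array([v[3],v[4],.006])
    loc=dict(panel_center=[0,0,0],dial_center=d,dial_mark=d+[.025*np.cos(a),.025*np.sin(a),.018],
      start_key_top=[v[5],v[6],.009],stop_key_top=[v[5]+.06,v[6],.009])
    return {k:c+Rp@np.array(x,float) for k,x in loc.items()}
def fit(obs,v0=[.53,-.05,.04,-.01,.055,-.03,-.066,.698]):
    # obs list of (p,o,{name:uv},w)
    def f(v):
        P=pts(v);r=[]
        for p,o,d,w in obs:
            for k,uv in d.items(): r+=list(w*(proj(p,P[k],o)[0]-uv))
        r.append((np.hypot(v[5]-v[3],v[6]-v[4])-.122)*2000)
        return np.array(r)
    return least_squares(f,v0,loss='soft_l1')
E
cat > m.py <<'E'
from fit import *
import sys,pickle,os
names=['panel_center','dial_center','dial_mark','start_key_top','stop_key_top']
L=[]
o=bot.get_obs()
for n in ('wrist','top','scene'):
    p=imaging.read_camera(n)
    if n=='wrist' : save(p,sys.argv[1])
    if n!='wrist' and len(sys.argv)>2: continue
    d={}
    for k in names:
        r=nets.spot_point(p,k)
        if r and r[0]['score']>.38: d[k]=np.array(r[0]['location'])
    L.append(({k:v for k,v in p.items() if k!='image'},o if n=='wrist' else None,d,{'wrist':1,'top':.8,'scene':.5}[n]))
if os.path.exists('obs.pkl'): L=pickle.load(open('obs.pkl','rb'))+L
pickle.dump(L,open('obs.pkl','wb'))
s=fit(L);print(s.cost,s.x.round(4),'dial idx',s.x[7]/.349)
for k,x in pts(s.x).items(): print(k,x.round(4))
for p,oo,d,w in L: print({k:(proj(p,pts(s.x)[k],oo)[0]-uv).round(1).tolist() for k,uv in d.items()})
print('TCP',o['eef_pos'],o['tool_rot'],o['contact_force'].round(1))
np.save('v.npy',s.x)
E
python3 m.py w2
```

```text
31.39618561419924 [ 0.5303 -0.0478  0.0814 -0.0143  0.0485 -0.0611 -0.0641  0.5321] dial idx 1.5246444337140048
panel_center [ 0.5303 -0.0478  0.085 ]
dial_center [ 0.5112 -0.0007  0.0884]
dial_mark [0.5148 0.0231 0.1077]
start_key_top [ 0.474  -0.1167  0.0833]
stop_key_top [ 0.5329 -0.1119  0.0937]
{'panel_center': [-0.1, 0.1], 'dial_center': [-0.3, 0.8], 'dial_mark': [0.6, -1.9], 'start_key_top': [-0.8, 1.0], 'stop_key_top': [0.3, 0.1]}
{}
{'panel_center': [-0.1, 1.9], 'dial_center': [-0.3, 1.4], 'dial_mark': [2.5, -1.2], 'start_key_top': [-1.7, 3.9], 'stop_key_top': [51.9, 3.7]}
TCP [ 0.53475462 -0.0185932   0.29717594] [-1.58857863e-04  9.99603677e-01  2.81506848e-02 -5.56834777e-05] [0.4 0.1 0.5]
```

Emit:
apply_moves(moves="1 0 0 0.15 0 0.83 0;1 0 0 0.15 0 0.83 0;1 0 0 0.15 0 0.84 0;1 0 0 0 0 0 0;1 0 0 0 0 0 0;1 0 0 0 0 0 0;1 0 0 0 0 0 0;1 0 0 0 0 0 0")

```text
t: 4.93
eef_pos: [0.5389, -0.0201, 0.2447]
tool_rot: [-0.002, 0.996, 0.027, 0.088]
contact_force: [1.2, 0.6, -0.1]
gripper_width: -0.001
```

```bash
rm obs.pkl; python3 m.py w3 x; sed -n 1p /dev/null
```

```text
1.5729218388424522 [ 0.5326 -0.0468  0.0746 -0.0238  0.0473 -0.0626 -0.0683  0.8364] dial idx 2.3965977561161065
panel_center [ 0.5326 -0.0468  0.085 ]
dial_center [ 0.5046 -0.0014  0.0868]
dial_mark [0.5151 0.0191 0.1072]
start_key_top [ 0.4746 -0.1196  0.083 ]
stop_key_top [ 0.5335 -0.1152  0.0934]
{'panel_center': [0.0, -0.0], 'dial_center': [-0.7, 1.2], 'dial_mark': [0.7, -1.2], 'start_key_top': [-0.3, 0.2], 'stop_key_top': [0.3, -0.1]}
TCP [ 0.53894428 -0.02007071  0.24465209] [-0.00228398  0.99577298  0.02661518  0.08787831] [ 1.2  0.6 -0.1]
```

View pics/w3.png

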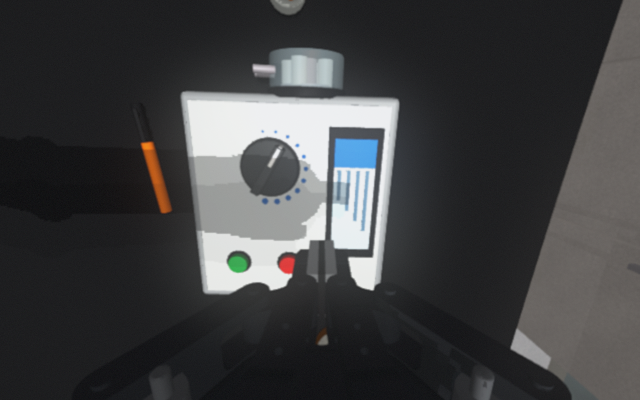

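Emit:
apply_moves(moves="1 0 0.3 0 0 0 0;1 0 0.3 0 0 0 0;1 0 0 0 0 0 0;1 0 0 0 0 0 0;1 0 0 0 0 0 0;1 0 0 0 0 0 0")

```text
t: 5.83
eef_pos: [0.5415, -0.0908, 0.2433]
tool_rot: [-0.003, 0.996, 0.027, 0.087]
contact_force: [-0.6, 0.6, 0.1]
gripper_width: -0.002
```

```bash
python3 m.py w4 x; python3 -c "
import cv2;i=cv2.imread('pics/w4.png')[0:260,140:440];cv2.imwrite('pics/w4z.png',cv2.resize(i,None,fx=2.3,fy=2.3,interpolation=2))"
```

```text
7.793820809040696 [ 0.5329 -0.0468  0.0976 -0.0215  0.0471 -0.0656 -0.0665  0.8173] dial idx 2.3418893548293838
panel_center [ 0.5329 -0.0468  0.085 ]
dial_center [ 0.5062 -0.0021  0.0872]
dial_mark [0.5158 0.0189 0.1075]
start_key_top [ 0.4735 -0.1195  0.0825]
stop_key_top [ 0.5323 -0.1137  0.0929]
{'panel_center': [0.3, 0.1], 'dial_center': [0.8, 1.9], 'dial_mark': [1.4, -0.9], 'start_key_top': [-1.2, -0.1], 'stop_key_top': [-0.8, -1.4]}
{'panel_center': [-0.3, -0.0], 'dial_center': [-2.6, -0.5], 'dial_mark': [-0.3, -0.1], 'start_key_top': [1.6, 0.7], 'stop_key_top': [0.3, 1.0]}
TCP [ 0.54146667 -0.09081408  0.24330941] [-0.00262033  0.99583261  0.02731367  0.0869742 ] [-0.6  0.6  0.1]
```

View pics/w4z.png

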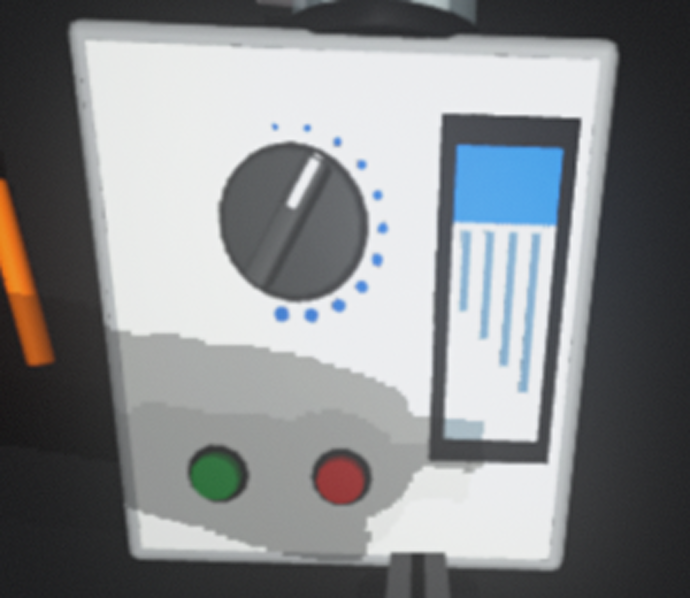

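```bash
cat > m2.py <<'E'
from fit import *
import sys,pickle
def dots(im,c,rad):
    hsv=cv2.cvtColor(im,cv2.COLOR_RGB2HSV)
    m=((hsv[...,0]>100)&(hsv[...,0]<125)&(hsv[...,1]>70)).astype(np.uint8)
    w=hsv[...,1].astype(float)
    n,l,s,ce=cv2.connectedComponentsWithStats(m)
    out=[]
    for i in range(1,n):
        if s[i,4]<40 and np.linalg.norm(ce[i]-c)<rad:
            yy,xx=np.where(l==i);ww=w[yy,xx]; out.append((xx@ww/ww.sum(),yy@ww/ww.sum()))
    return np.array(out)
def blob(im,col):
    hsv=cv2.cvtColor(im,cv2.COLOR_RGB2HSV);h=hsv[...,0]
    m=((h>50)&(h<75)) if col=='g' else ((h<4)|(h>174))
    m=(m&(hsv[...,1]>120)).astype(np.uint8)
    n,l,s,ce=cv2.connectedComponentsWithStats(m);s=s.copy();s[0,4]=0
    i=s[:,4].argmax();return ce[i],s[i]
if __name__=='__main__':
    im=cv2.imread('pics/w4.png')[:,:,::-1].copy()
    D=dots(im,np.array([140+294/2.3,222/2.3]),60);print(D.round(1).tolist());print(blob(im,'g'),blob(im,'r'))
E
python3 m2.py
```

```text
[[259.2, 54.5], [273.1, 55.2], [286.2, 61.1], [297.0, 71.2], [303.7, 84.4], [305.8, 98.7], [303.5, 112.4], [296.9, 124.1], [286.9, 132.4], [262.0, 136.1], [274.9, 136.6]]
(array([232.85      , 207.27857143]), array([223, 198,  20,  19, 280], dtype=int32)) (array([287.50830565, 208.77408638]), array([278, 200,  20,  19, 301], dtype=int32))
```

```bash
cat > fit2.py <<'E'
from m2 import *
o=pickle.load(open('obs.pkl','rb'))[-1];p,ob=o[0],o[1]
im=cv2.imread('pics/w4.png')[:,:,::-1].copy()
D=dots(im,np.array([140+294/2.3,222/2.3]),60);D=D[[0,1,2,3,4,5,6,7,8,10,9]]
g=blob(im,'g')[0];r=blob(im,'r')[0]
C=np.array([[85,38],[600,58],[548,556],[133,545]])/2.3+[140,0]  # inner white corners FL,RL,RR,FR
def model(v,corn=True):
    Rp,c=frames(v);loc=[]
    for i in range(11):
        a=1.74533-.349066*i;loc.append([v[3]+.038*np.cos(a),v[4]+.038*np.sin(a),0.0005])
    loc+=[[v[5],v[6],.009],[v[5]+.06,v[6],.009]]
    s=v[7];loc+=[[-s,s+v[8],0],[s,s+v[8],0],[s,-s-v[8],0],[-s,-s-v[8],0]]
    return c+np.array(loc)@Rp.T
U=np.vstack([D,g,r,C]);W=np.r_[np.ones(11)*2,1.5,1.5,np.ones(4)*.5]
def f(v):
    v=np.r_[v]
    return np.r_[((proj(p,model(v),ob)-U)*W[:,None]).ravel(),(np.hypot(v[5]-v[3],v[6]-v[4])-.122)*2000]
s=least_squares(f,[.53,-.05,.05,-.02,.047,-.065,-.066,.11,.007],loss='soft_l1')
v=s.x;print(s.cost,v.round(4));print((proj(p,model(v),ob)-U).round(1).tolist())
Rp,c=frames(v)
for n,l in dict(dial=[v[3],v[4],.006],start=[v[5],v[6],.009]).items(): print(n,(c+Rp@np.array(l)).round(4))
np.save('v2.npy',v)
# bar direction: where would white-end top be per index
for i in range(1,8):
    a=1.74533-.349066*i;X=c+Rp@np.array([v[3]+.025*np.cos(a),v[4]+.025*np.sin(a),.024]);print(i,proj(p,X,ob)[0].round(1))
E
python3 fit2.py
```

```text
6.500954623495647 [ 0.5328 -0.0458  0.0242 -0.0211  0.0445 -0.0609 -0.0704  0.1043  0.0066]
[[0.3, 0.7], [0.2, 0.6], [0.2, 0.3], [-0.1, 0.3], [-0.2, 0.1], [-0.2, -0.2], [-0.3, -0.3], [-0.2, -0.5], [-0.0, -0.6], [0.1, -0.7], [0.3, -0.7], [-0.2, 0.3], [0.0, 0.4], [-2.2, 0.1], [-0.4, 0.0], [-0.1, 0.0], [1.8, -0.2]]
dial [ 0.5099 -0.0018  0.0872]
start [ 0.473  -0.1177  0.0833]
1 [266.8  66.5]
2 [276.1  70.5]
3 [283.6  77.6]
4 [288.5  86.8]
5 [290.1  96.9]
6 [288.6 106.6]
7 [284. 115.]
```

```bash
python3 - <<'E'
from fit import *
import pickle
o=pickle.load(open('obs.pkl','rb'))[-2];p=o[0]
M=np.linalg.inv(np.array(p['mount']))
im=cv2.imread('pics/w3.png')
pp=dict(p);pp['view']=M
for X,c in (([0,0,0],(0,0,255)),([.008,-.011,0],(0,255,0)),([-.008,-.011,0],(0,255,0)),([.008,.011,0],(255,0,0)),([.0145,-.011,0],(0,255,255)),([.0145,-.011,-.019],(255,0,255)),([.008,-.011,-.019],(255,0,255))):
    u=proj(pp,np.array(X))[0];print(X,u.round(1));im=cv2.circle(im,tuple(int(round(a)) for a in u),1,c,-1)
cv2.imwrite('pics/tip.png',cv2.resize(im[220:400,220:420],None,fx=3.3,fy=3.3,interpolation=2))
E
```

```text
[0, 0, 0] [320.5 253.2]
[0.008, -0.011, 0] [334.8 235.6]
[-0.008, -0.011, 0] [306.2 235.6]
[0.008, 0.011, 0] [334.2 270.1]
[0.0145, -0.011, 0] [346.3 235.7]
[0.0145, -0.011, -0.019] [349.6 252. ]
[0.008, -0.011, -0.019] [336.5 252. ]
```

View pics/tip.png

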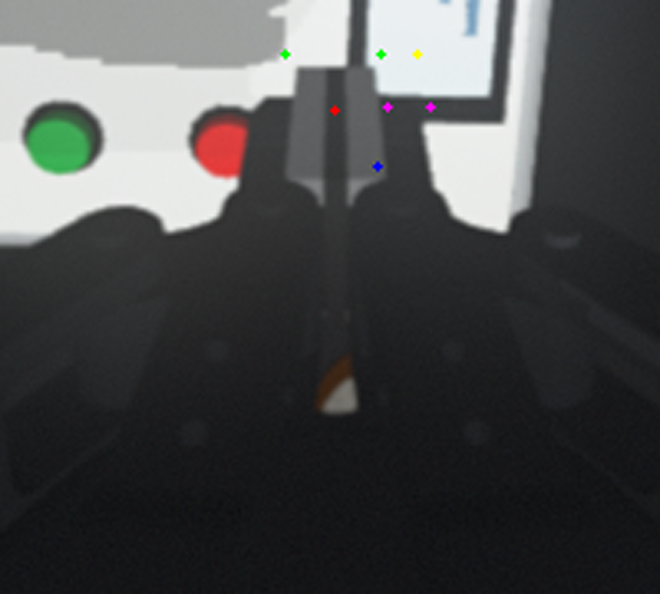

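```bash
cat > plan.py <<'E'
from fit import *
import sys
# plan.py x y h psi : TCP target in panel frame, mm relative to dial axis, h above panel
def plan(x,y,h,psi,quiet=False,ref='dial'):
    v=np.load('v2.npy');Rp,c=frames(v)
    q=[v[3],v[4]] if ref=='dial' else [v[5],v[6]]
    X=c+Rp@(np.array([q[0],q[1],0])+np.array([x,y,h])/1000)
    Rt=Rp@Ro.from_euler('z',psi,degrees=True).as_matrix()@np.diag([1,-1,-1])
    o=bot.get_obs();Rc=R(o['tool_rot'])
    d=Rc.T@(X-o['eef_pos']);rv=np.rad2deg(Ro.from_matrix(Rc.T@Rt).as_rotvec())
    loc=Rp.T@(o['eef_pos']-c)*1000-np.array([q[0],q[1],0])*1000
    print('t %.2f'%o['t'],'now rel',loc.round(1),'psi err rot units',(rv/4).round(2),'shift units',(d/.12).round(3),'F panel',(Rp.T@o['contact_force']).round(1))
if __name__=='__main__': plan(*[float(a) for a in sys.argv[1:5]],ref=(sys.argv+['dial'])[5] if len(sys.argv)>5 else 'dial')
E
python3 plan.py 5.5 -37.4 50 -20
```

```text
t 6.23 now rel [ 56.  -90.6 154.7] psi err rot units [-0.07  0.01  5.42] shift units [-0.408 -0.451  0.875] F panel [0.4 0.4 0.7]
```

Emit:
apply_moves(moves="1 0 0 0.12 -0.01 0 0.9;1 0 0 0.12 -0.01 0 0.9;1 0 0 0.12 -0.01 0 0.9;1 0 0 0.12 -0.01 0 0.9;1 0 0 0.12 -0.01 0 0.9;1 0 0 0.12 -0.02 0 0.9;1 0 0 0 0 0 0;1 0 0 0 0 0 0;1 0 0 0 0 0 0;1 0 0 0 0 0 0")

```text
t: 7.07
eef_pos: [0.5569, -0.0916, 0.1594]
tool_rot: [-0.016, 0.983, -0.16, 0.086]
contact_force: [-0.4, -0.2, 0.3]
gripper_width: -0.002
```

```bash
python3 plan.py 5.5 -37.4 50 -20
```

```text
t 7.07 now rel [ 56.7 -90.8  69.3] psi err rot units [-0.01 -0.01  0.03] shift units [-0.553 -0.273  0.16 ] F panel [-0.4 -0.2  0.3]
```

Emit:
apply_moves(moves="1 -0.184 -0.091 0.053 0 0 0;1 -0.184 -0.091 0.053 0 0 0;1 -0.185 -0.091 0.054 0 0 0;1 0 0 0 0 0 0;1 0 0 0 0 0 0;1 0 0 0 0 0 0;1 0 0 0 0 0 0")

```text
t: 7.65
eef_pos: [0.5094, -0.0398, 0.1317]
tool_rot: [-0.016, 0.983, -0.161, 0.086]
contact_force: [0.2, 0.7, -0.4]
gripper_width: -0.002
```

```bash
python3 plan.py 5.5 -37.4 12 -20; cat > snap.py <<'E'
from h import *
import sys
o=bot.get_obs();p=imaging.read_camera('wrist');im=p['image'][:,:,::-1]
x0,x1,y0,y1=[int(a) for a in sys.argv[2:6]]
z=min(790/(x1-x0),590/(y1-y0));cv2.imwrite('pics/'+sys.argv[1]+'.png',cv2.resize(im[y0:y1,x0:x1],None,fx=z,fy=z,interpolation=2));cv2.imwrite('pics/'+sys.argv[1]+'_raw.png',im)
import pickle;pickle.dump(({k:v for k,v in p.items() if k!='image'},o),open('pics/'+sys.argv[1]+'.pkl','wb'))
E
python3 snap.py a1 160 480 60 300
```

```text
t 7.65 now rel [  6.3 -38.   50. ] psi err rot units [-0.01 -0.02  0.  ] shift units [-0.009 -0.002  0.317] F panel [ 0.1  0.7 -0.4]
```

View pics/a1.png

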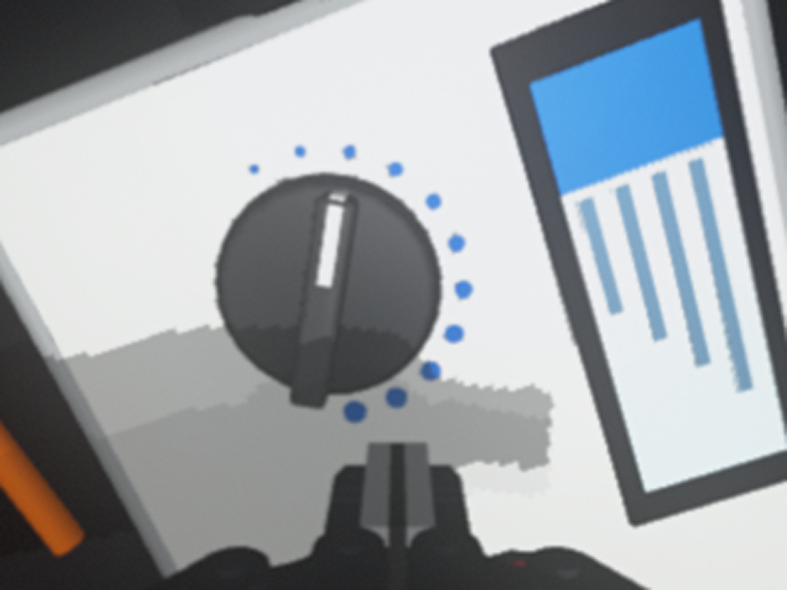

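```bash
cat > refit.py <<'E'
from m2 import *
import itertools
n=sys.argv[1];p,ob=pickle.load(open('pics/%s.pkl'%n,'rb'));im=cv2.imread('pics/%s_raw.png'%n)[:,:,::-1].copy()
v=np.load('v2.npy');Rp,c=frames(v)
def mod(w,r=.038):
    a=1.74533-.349066*np.arange(11)-w[3]
    L=np.c_[v[3]+w[0]+r*np.cos(a),v[4]+w[1]+r*np.sin(a),w[2]+0*a]
    return c+L@Rp.T
P0=proj(p,mod([0,0,0,0]),ob)
D=dots(im,P0.mean(0),110);print(len(D))
from scipy.spatial.distance import cdist
d=cdist(P0,D);j=d.argmin(1);ok=d.min(1)<15;print(ok.sum())
f=lambda w:(proj(p,mod(w),ob)-D[j])[ok].ravel()
s=least_squares(f,[0,0,0,0.]);print('dx dy dz rot',s.x.round(4),'rms',np.sqrt((s.fun**2).mean()).round(2),'before',np.sqrt((f([0,0,0,0])**2).mean()).round(2))
g=lambda w:f([w[0],w[1],0,w[2]]);s=least_squares(g,[0,0,0.]);print('dz=0: dx dy rot',s.x.round(4),np.sqrt((s.fun**2).mean()).round(2))
for i in range(1,8):
    a=1.74533-.349066*i;X=c+Rp@np.array([v[3]+s.x[0]+.025*np.cos(a),v[4]+s.x[1]+.025*np.sin(a),.024]);print(i,proj(p,X,ob)[0].round(1),end=' ')
E
python3 refit.py a1
```

```text
6
6
dx dy dz rot [ 0.0003  0.0004  0.0034 -0.    ] rms 0.06 before 0.46
dz=0: dx dy rot [0.     0.0002 0.0005] 0.4
1 [281.3 145. ] 2 [295.8 145. ] 3 [309.5 150.1] 4 [320.6 159.3] 5 [327.6 171.5] 6 [329.9 185. ] 7 [327.4 198. ]
```

Emit:
apply_moves(moves="1 0 0 0.1 0 0 0;1 0 0 0.1 0 0 0;1 0 0 0.09 0 0 0;1 0 0 0 0 0 0;1 0 0 0 0 0 0;1 0 0 0 0 0 0")

```text
t: 8.2
eef_pos: [0.5143, -0.0394, 0.0966]
tool_rot: [-0.016, 0.983, -0.161, 0.085]
contact_force: [0.9, -0.7, -0.2]
gripper_width: 0.001
```

```bash
python3 plan.py 5.5 -37.4 15 -20; python3 snap.py a2 200 440 80 260
```

```text
t 8.20 now rel [  5.1 -37.7  14.6] psi err rot units [0.   0.01 0.  ] shift units [ 0.003 -0.003 -0.003] F panel [ 0.9 -0.7 -0.4]
```

View pics/a2.png

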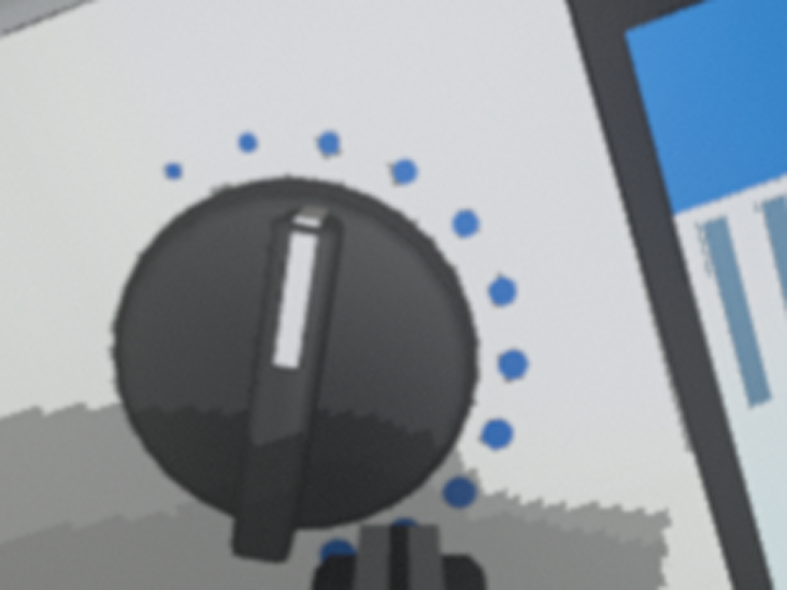

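```bash
cat > wp.py <<'E'
from fit import *
import sys
# wp.py h b0 d1 d2 ... ; waypoint tcp for corner on circle, 'bx,y' for raw
h=float(sys.argv[1]);b0=float(sys.argv[2]);psi=-20
v=np.load('v2.npy');Rp,c=frames(v)
o=bot.get_obs();Rc=R(o['tool_rot']);cur=Rp.T@(o['eef_pos']-c)*1000-np.array([v[3],v[4],0])*1000
print('now',cur.round(1),'F',(Rp.T@o['contact_force']).round(1),'t',o['t'])
for a in sys.argv[3:]:
    if ',' in a: P=np.array([float(x) for x in a.split(',')]+[h])
    else:
        f=np.deg2rad(b0+13.4-float(a));P=np.array([21.6*np.cos(f)+3.3,21.6*np.sin(f)-10,h])
    d=Rc.T@Rp@(P-cur)/120;print(a,P.round(1),'cmd',d.round(3));cur=P
E
python3 wp.py 15 240 -5 5 10 15
```

```text
now [  5.2 -37.5  14.8] F [0.4 0.3 0.8] t 8.25
-5 [ -1.  -31.2  15. ] cmd [-0.067 -0.032 -0.001]
5 [ -4.7 -30.1  15. ] cmd [-0.031  0.002  0.   ]
10 [ -6.4 -29.3  15. ] cmd [-0.016 -0.001  0.   ]
15 [ -8.  -28.4  15. ] cmd [-0.016 -0.002  0.   ]
```

Approach, then push towards just past half-way.

Emit:
apply_moves(moves="1 -0.034 -0.016 0 0 0 0;1 -0.033 -0.016 0 0 0 0;1 0 0 0 0 0 0;1 -0.015 0.001 0 0 0 0;1 -0.016 0.001 0 0 0 0;1 0 0 0 0 0 0;1 0 0 0 0 0 0")

```text
t: 8.83
eef_pos: [0.504, -0.0312, 0.0947]
tool_rot: [-0.017, 0.983, -0.16, 0.085]
contact_force: [0.5, -0.1, 0.7]
gripper_width: 0.001
```

```bash
python3 wp.py 15 240 10 15; python3 snap.py a3 200 440 80 260
```

```text
now [ -5.2 -29.2  14.5] F [ 0.7 -0.2  0.6] t 8.8333
10 [ -6.4 -29.3  15. ] cmd [-0.009  0.004 -0.004]
15 [ -8.  -28.4  15. ] cmd [-0.016 -0.003  0.   ]
```

View pics/a3.png

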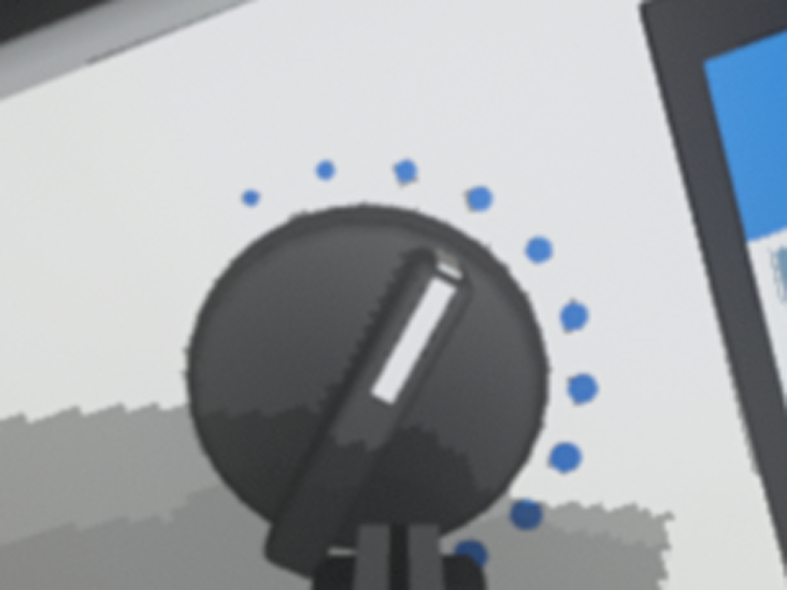

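```bash
python3 refit.py a3; python3 wp.py 15 220 -7 0 5 10
```

```text
3
3
dx dy dz rot [0.0001 0.0005 0.0034 0.0041] rms 0.01 before 0.59
dz=0: dx dy rot [-0.0003  0.0004  0.0044] 0.3
1 [299.9 162.4] 2 [318.  162.4] 3 [334.8 168.6] 4 [348.1 179.8] 5 [356.4 194.5] 6 [358.7 210.6] 7 [355.  226.2] now [ -5.5 -29.3  14.4] F [ 0.9 -0.   0.5] t 8.8833
-7 [ -7.4 -28.8  15. ] cmd [-0.016  0.001 -0.005]
0 [ -9.6 -27.3  15. ] cmd [-0.021 -0.005  0.   ]
5 [-11.  -26.2  15. ] cmd [-0.015 -0.005  0.   ]
10 [-12.4 -24.8  15. ] cmd [-0.014 -0.006  0.   ]
```

Emit:
apply_moves(moves="1 -0.016 0 0 0 0 0;1 -0.011 -0.002 0 0 0 0;1 -0.01 -0.003 0 0 0 0;1 -0.01 -0.003 0 0 0 0;1 -0.01 -0.004 0 0 0 0;1 0 0 0 0 0 0;1 0 0 0 0 0 0")

```text
t: 9.47
eef_pos: [0.497, -0.0279, 0.0931]
tool_rot: [-0.016, 0.983, -0.161, 0.084]
contact_force: [0.3, -0.2, -0.2]
gripper_width: 0.006
```

```bash
python3 snap.py a4 200 440 80 260;python3 refit.py a4; python3 wp.py 15 220 7 10 12;python3 wp.py 15 200 -7 0 7
```

```text
3
3
dx dy dz rot [-0.0001  0.0005  0.0031  0.0023] rms 0.03 before 0.52
dz=0: dx dy rot [-0.0002  0.0003  0.0023] 0.27
1 [316.3 164.4] 2 [334.4 164.4] 3 [351.1 170.5] 4 [364.3 181.8] 5 [372.3 196.4] 6 [374.3 212.6] 7 [370.4 228.1] now [-12.5 -25.7  14.1] F [ 0.3 -0.4  0.3] t 9.5167
7 [-11.6 -25.6  15. ] cmd [ 0.007 -0.003 -0.008]
10 [-12.4 -24.8  15. ] cmd [-0.009 -0.004  0.   ]
12 [-12.9 -24.3  15. ] cmd [-0.006 -0.003  0.   ]
now [-12.5 -25.7  14.1] F [ 0.3 -0.4  0.3] t 9.5167
-7 [-13.1 -24.   15. ] cmd [-0.01  -0.011 -0.008]
0 [-14.7 -21.9  15. ] cmd [-0.018 -0.012  0.   ]
7 [-16.  -19.6  15. ] cmd [-0.017 -0.014  0.   ]
```

View pics/a4.png

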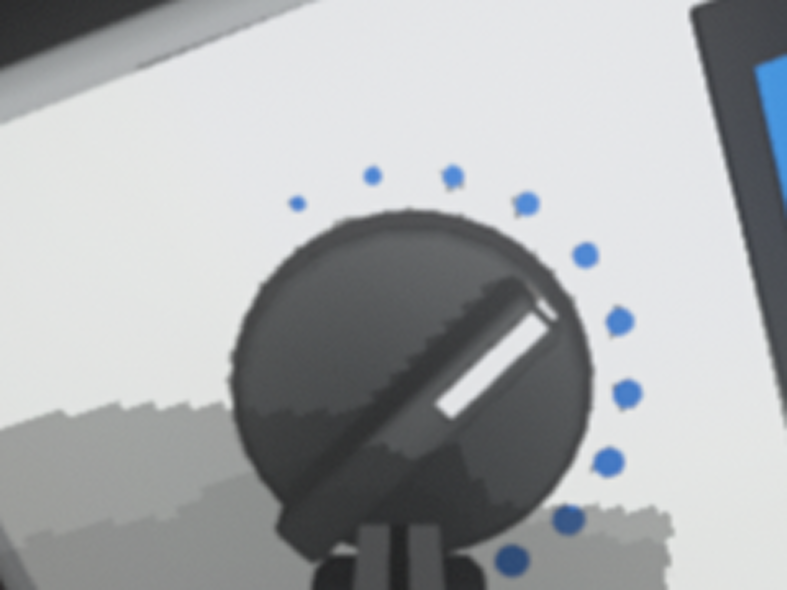

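Emit:
apply_moves(moves="1 -0.01 -0.01 -0.004 0 0 0;1 -0.009 -0.006 -0.004 0 0 0;1 -0.009 -0.006 0 0 0 0;1 -0.009 -0.007 0 0 0 0;1 -0.008 -0.007 0 0 0 0;1 0 0 0 0 0 0;1 0 0 0 0 0 0")

```text
t: 10.1
eef_pos: [0.4942, -0.023, 0.0939]
tool_rot: [-0.016, 0.983, -0.161, 0.085]
contact_force: [1.3, -4.6, -1.5]
gripper_width: 0.004
```

```bash
python3 snap.py a5 200 440 80 260;python3 refit.py a5; python3 wp.py 15 200 7 10 12;python3 wp.py 15 180 -7 0 7
```

```text
4
4
dx dy dz rot [-0.0001  0.0006  0.0033  0.0011] rms 0.06 before 0.49
dz=0: dx dy rot [-0.0001  0.0002  0.0008] 0.39
1 [324.9 171.8] 2 [342.7 171.8] 3 [359.1 177.8] 4 [371.9 188.7] 5 [379.7 203. ] 6 [381.5 218.8] 7 [377.6 233.9] now [-14.8 -20.7  15.3] F [ 0.3 -5.7 -2. ] t 10.15
7 [-16.  -19.6  15. ] cmd [-0.013 -0.005  0.003]
10 [-16.5 -18.6  15. ] cmd [-0.007 -0.007  0.   ]
12 [-16.8 -17.9  15. ] cmd [-0.004 -0.005  0.   ]
now [-14.8 -20.7  15.3] F [ 0.3 -5.7 -2. ] t 10.15
-7 [-16.9 -17.5  15. ] cmd [-0.026 -0.019  0.003]
0 [-17.7 -15.   15. ] cmd [-0.013 -0.018  0.   ]
7 [-18.2 -12.4  15. ] cmd [-0.011 -0.019 -0.   ]
```

View pics/a5.png

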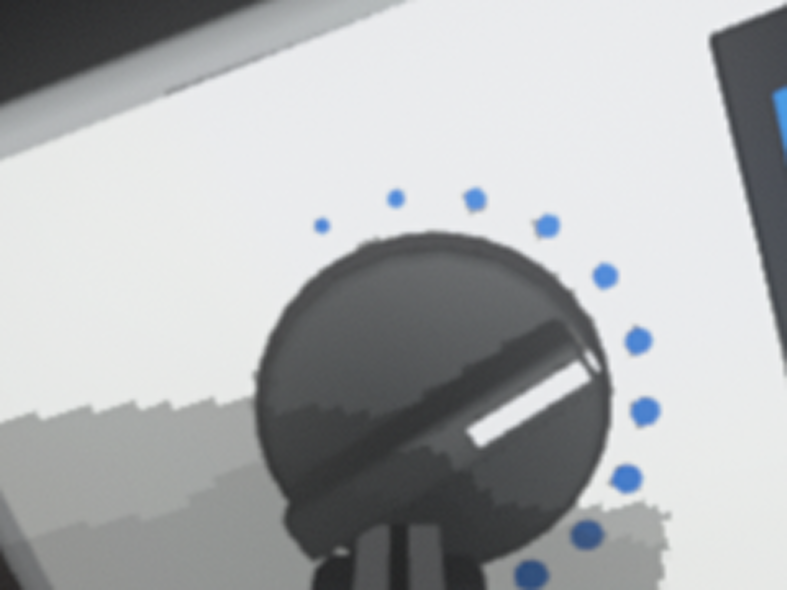

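Emit:
apply_moves(moves="1 -0.004 -0.006 0 0 0 0;1 -0.004 -0.006 0 0 0 0;1 0 0 0 0 0 0;1 0 0 0 0 0 0")

```text
t: 10.48
eef_pos: [0.4936, -0.0201, 0.0938]
tool_rot: [-0.017, 0.983, -0.16, 0.085]
contact_force: [-0.1, -0.8, 0.1]
gripper_width: 0.002
```

```bash
python3 snap.py a6 200 440 80 260;python3 refit.py a6; python3 wp.py 15 200 7 10 12;python3 wp.py 15 180 -7 0 7
```

```text
4
4
dx dy dz rot [-0.0001  0.0007  0.0031  0.0031] rms 0.05 before 0.48
dz=0: dx dy rot [-0.0001  0.0003  0.0028] 0.36
1 [328.1 176.8] 2 [345.7 176.8] 3 [362.  182.7] 4 [374.7 193.6] 5 [382.4 207.7] 6 [384.2 223.3] 7 [380.2 238.3] now [-15.4 -17.7  15.3] F [ 0.7 -0.1 -0. ] t 10.5333
7 [-16.  -19.6  15. ] cmd [-0.     0.017  0.003]
10 [-16.5 -18.6  15. ] cmd [-0.007 -0.007  0.   ]
12 [-16.8 -17.9  15. ] cmd [-0.004 -0.005  0.   ]
now [-15.4 -17.7  15.3] F [ 0.7 -0.1 -0. ] t 10.5333
-7 [-16.9 -17.5  15. ] cmd [-0.013  0.003  0.003]
0 [-17.7 -15.   15. ] cmd [-0.013 -0.018  0.   ]
7 [-18.2 -12.4  15. ] cmd [-0.011 -0.019  0.   ]
```

View pics/a6.png

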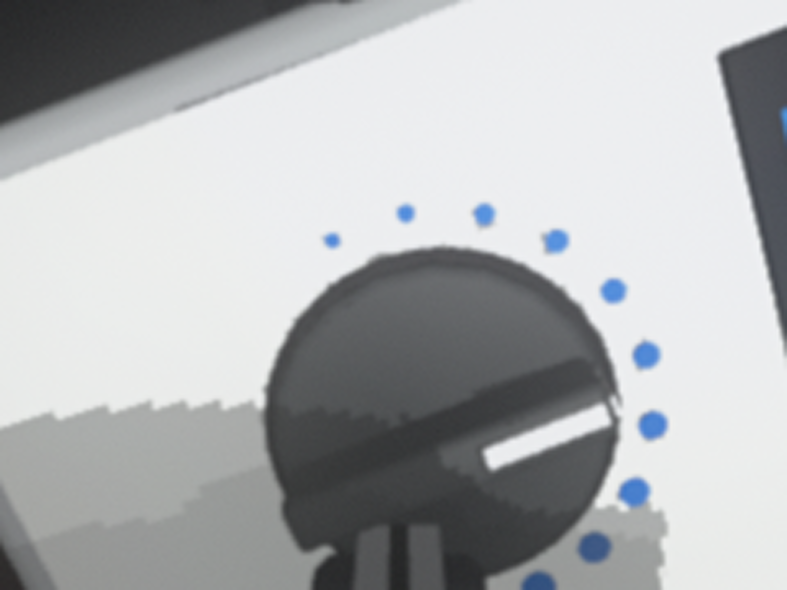

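Emit:
apply_moves(moves="1 -0.009 -0.011 0 0 0 0;1 -0.009 -0.012 0 0 0 0;1 -0.009 -0.012 0 0 0 0;1 0 0 0 0 0 0;1 0 0 0 0 0 0;1 0 0 0 0 0 0")

```text
t: 11.03
eef_pos: [0.4925, -0.0168, 0.0938]
tool_rot: [-0.016, 0.983, -0.161, 0.086]
contact_force: [1.4, -5.6, 1.1]
gripper_width: -0.003
```

```bash
python3 snap.py a7 200 440 80 260;python3 refit.py a7; python3 wp.py 15 180 7 10 12
```

```text
5
5
dx dy dz rot [ 0.0009  0.0003  0.0025 -0.0251] rms 0.48 before 1.25
dz=0: dx dy rot [ 0.0009 -0.0003 -0.0251] 0.72
1 [334.3 182.7] 2 [351.8 182.7] 3 [367.9 188.5] 4 [380.5 199.2] 5 [388.  213.1] 6 [389.7 228.5] 7 [385.7 243.3] now [-16.4 -14.5  15.5] F [ 1.3 -5.8  0.8] t 11.0833
7 [-18.2 -12.4  15. ] cmd [-0.02  -0.011  0.004]
10 [-18.3 -11.3  15. ] cmd [-0.004 -0.009 -0.   ]
12 [-18.3 -10.5  15. ] cmd [-0.002 -0.006 -0.   ]
```

View pics/a7.png

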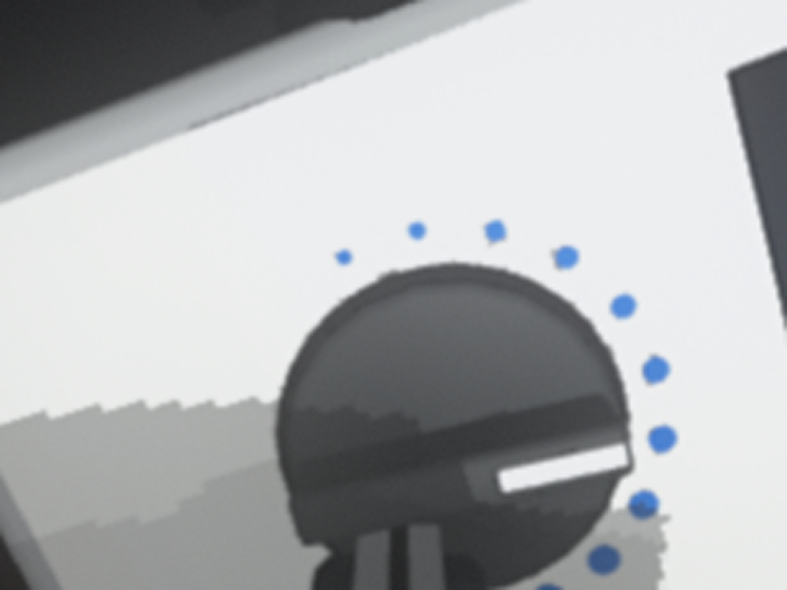

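Emit:
apply_moves(moves="1 -0.003 -0.007 0 0 0 0;1 -0.003 -0.007 0 0 0 0;1 0 0 0 0 0 0;1 0 0 0 0 0 0")

```text
t: 11.42
eef_pos: [0.4921, -0.0134, 0.0936]
tool_rot: [-0.016, 0.983, -0.161, 0.085]
contact_force: [-0.3, -0.4, -0.4]
gripper_width: -0.0
```

```bash
python3 snap.py a8 200 440 80 260;python3 refit.py a8; python3 wp.py 15 180 7 10 12
```

```text
5
5
dx dy dz rot [ 0.0006  0.0005  0.0031 -0.0186] rms 0.38 before 1.08
dz=0: dx dy rot [ 0.0006 -0.0003 -0.0186] 0.77
1 [336.9 188.7] 2 [354.3 188.8] 3 [370.3 194.5] 4 [382.8 205.1] 5 [390.2 218.9] 6 [391.9 234.1] 7 [387.8 248.7] now [-16.8 -10.9  15.4] F [-0.4  0.4  1.3] t 11.4667
7 [-18.2 -12.4  15. ] cmd [-0.006  0.015  0.003]
10 [-18.3 -11.3  15. ] cmd [-0.004 -0.009  0.   ]
12 [-18.3 -10.5  15. ] cmd [-0.002 -0.006  0.   ]
```

View pics/a8.png

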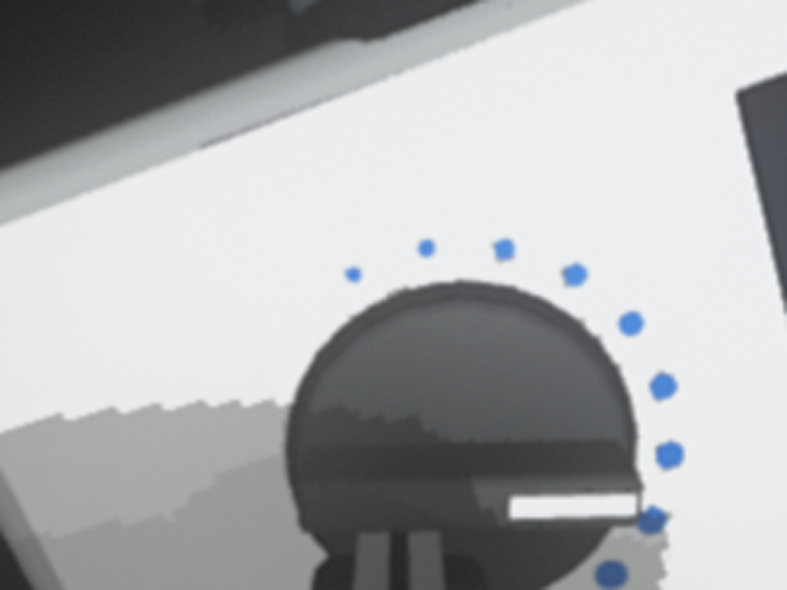

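Emit:
apply_moves(moves="1 0 0.03 0 0 0 0;1 0 0.03 0 0 0 0;1 0 0.02 -0.05 0 0 0;1 0 0 -0.2 0 0 0;1 0 0 -0.3 0 0 0;1 0 0 -0.3 0 0 0;1 0 0 0 0 0 0;1 0 0 0 0 0 0;1 0 0 0 0 0 0;1 0 0 0 0 0 0")

```text
t: 12.3
eef_pos: [0.4706, -0.0235, 0.1925]
tool_rot: [-0.016, 0.983, -0.161, 0.084]
contact_force: [-0.3, -0.6, -0.9]
gripper_width: -0.005
```

```bash
python3 snap.py b1 100 500 0 300; python3 refit.py b1; python3 plan.py 0 0 60 -20 start
```

```text
11
11
dx dy dz rot [-0.0001  0.0006  0.0046  0.0003] rms 0.06 before 0.5
dz=0: dx dy rot [ 0.0002 -0.0002  0.0006] 0.45
1 [331.2 144.5] 2 [341.6 144.5] 3 [351.3 148.1] 4 [358.9 154.8] 5 [363.7 163.7] 6 [364.9 173.6] 7 [362.7 183.2] t 12.35 now rel [ 18.8  94.1 116.4] psi err rot units [0.03 0.04 0.01] shift units [0.122 0.789 0.471] F panel [-0.   0.1 -0.1]
```

View pics/b1.png

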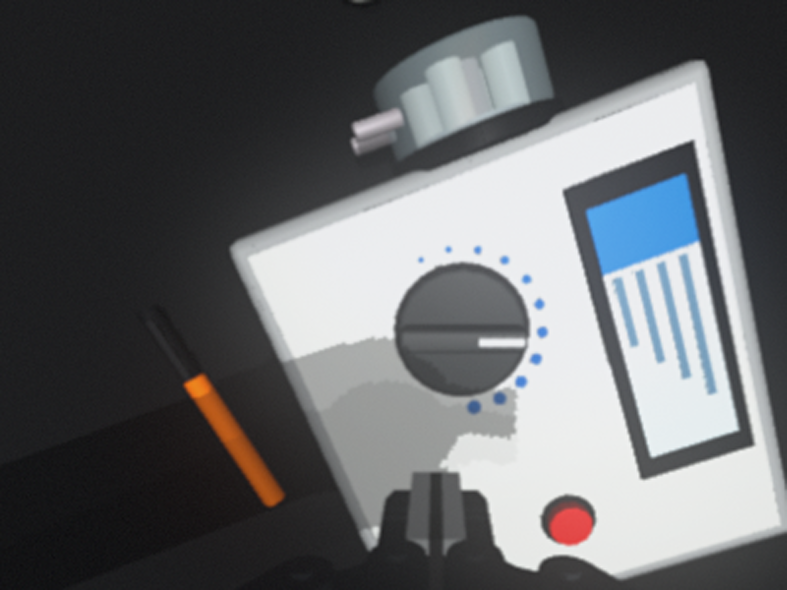

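Emit:
apply_moves(moves="1 0.041 0.263 0.1 0.01 0.01 0;1 0.041 0.263 0.1 0.01 0.01 0;1 0.04 0.263 0.1 0.01 0.02 0;1 0 0 0.1 0 0 0;1 0 0 0 0 0 0;1 0 0 0 0 0 0;1 0 0 0 0 0 0;1 0 0 0 0 0 0")

```text
t: 13.02
eef_pos: [0.4643, -0.1167, 0.1432]
tool_rot: [-0.017, 0.983, -0.16, 0.087]
contact_force: [0.8, 0.1, -0.2]
gripper_width: -0.001
```

```bash
python3 snap.py c1 160 480 60 300; python3 plan.py 0 0 16 -20 start
```

```text
t 13.07 now rel [ 2.   1.3 69.6] psi err rot units [-0.04 -0.03  0.04] shift units [-0.013  0.017  0.447] F panel [ 0.6  0.  -0.3]
```

View pics/c1.png

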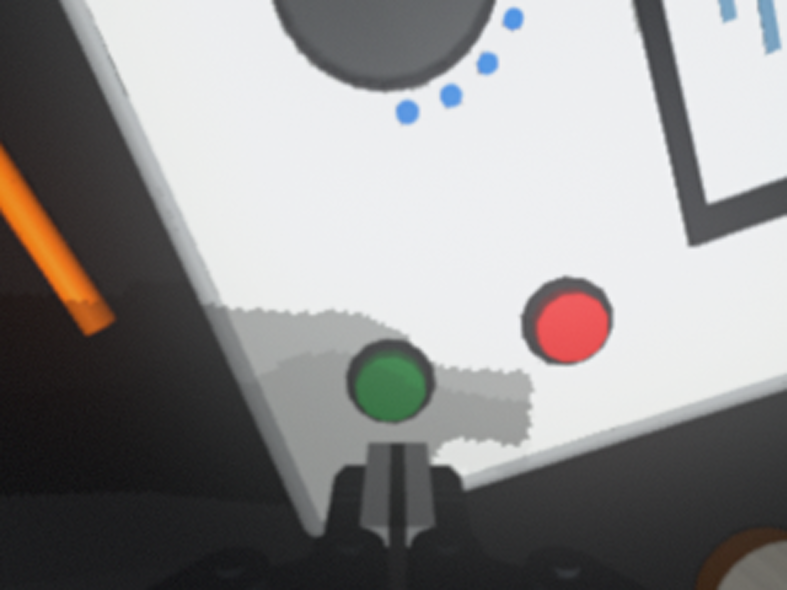

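```bash
python3 - <<'E'
from m2 import *
p,o=pickle.load(open('pics/c1.pkl','rb'));im=cv2.imread('pics/c1_raw.png')[:,:,::-1].copy()
v=np.load('v2.npy');Rp,c=frames(v)
for col,dx in(('g',0),('r',.06)):
    u=blob(im,col)
    for h in(.009,.0124): print(col,u[0].round(1),u[1][2:],proj(p,c+Rp@np.array([v[5]+dx,v[6],h]),o)[0].round(1))
E
```

```text
g [315.9 224.5] [ 22  13 139] [318.7 218. ]
g [315.9 224.5] [ 22  13 139] [318.6 219.6]
r [392.2 192.6] [ 29  28 642] [392.9 192.9]
r [392.2 192.6] [ 29  28 642] [394.  194.2]
```

Emit:
apply_moves(moves="1 -0.013 0.017 0.1 0 0 0;1 0 0 0.15 0 0 0;1 0 0 0.15 0 0 0;1 0 0 0.04 0 0 0;1 0 0 0 0 0 0;1 0 0 0 0 0 0;1 0 0 0 0 0 0")

```text
t: 13.65
eef_pos: [0.4716, -0.1188, 0.0915]
tool_rot: [-0.017, 0.983, -0.161, 0.087]
contact_force: [0.1, 0.1, -0.3]
gripper_width: -0.002
```

```bash
python3 snap.py c2 200 440 120 300; python3 plan.py 0 0 12.4 -20 start
```

```text
t 13.70 now rel [ 0.1 -1.  17.4] psi err rot units [-0.04 -0.05  0.01] shift units [-0.004 -0.008  0.042] F panel [0.3 0.  0.9]
```

View pics/c2.png

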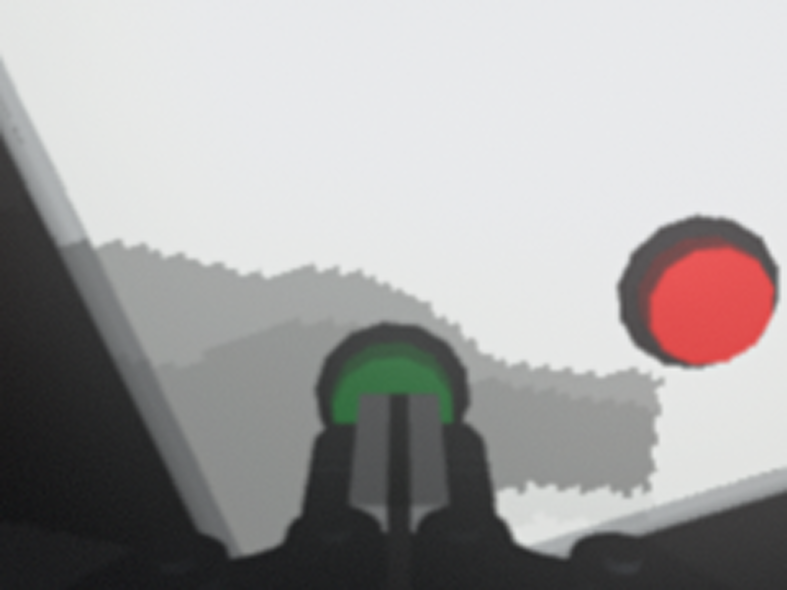

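Emit:
apply_moves(moves="1 -0.006 -0.02 0 0 0 0;1 0 0 0.02 0 0 0;1 0 0 0.02 0 0 0;1 0 0 0.01 0 0 0;1 0 0 0.01 0 0 0;1 0 0 0 0 0 0;1 0 0 0 0 0 0")

```text
t: 14.28
eef_pos: [0.4723, -0.1163, 0.0834]
tool_rot: [-0.017, 0.983, -0.161, 0.087]
contact_force: [-0.1, 0.3, 0.5]
gripper_width: 0.002
```

```bash
python3 snap.py c3 200 440 120 300; python3 plan.py 0 0 8.4 -20 start
```

```text
t 14.33 now rel [-0.6  1.4  9.3] psi err rot units [-0.03 -0.02  0.01] shift units [0.009 0.009 0.007] F panel [ 0.2 -0.6 -0.1]
```

View pics/c3.png

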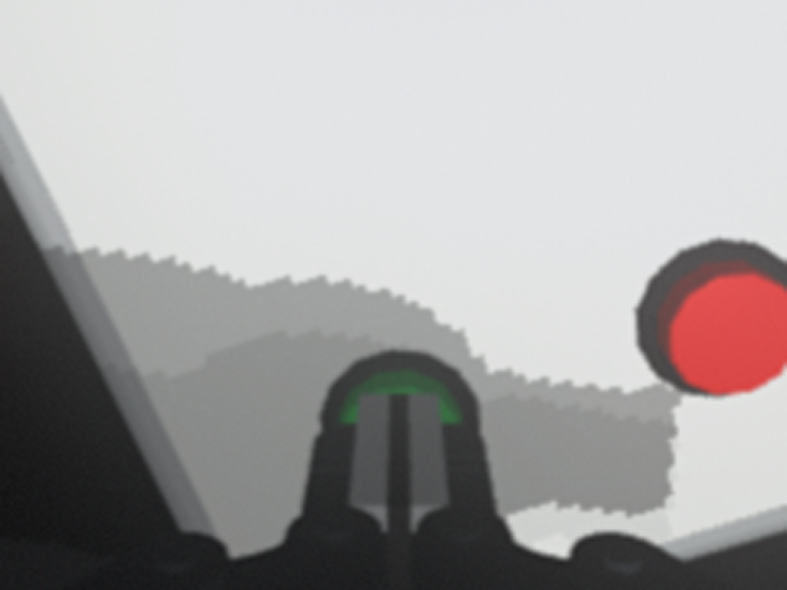

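Emit:
apply_moves(moves="1 0 0 0.01 0 0 0;1 0 0 0.01 0 0 0;1 0 0 0.01 0 0 0;1 0 0 0 0 0 0;1 0 0 0 0 0 0")

```text
t: 14.75
eef_pos: [0.473, -0.1164, 0.08]
tool_rot: [-0.017, 0.983, -0.161, 0.087]
contact_force: [-0.6, -0.4, 3.1]
gripper_width: 0.001
```

```bash
python3 plan.py 0 0 8.4 -20 start
```

```text
t 14.75 now rel [-0.5  1.3  5.7] psi err rot units [-0.03 -0.03  0.01] shift units [ 0.008  0.009 -0.022] F panel [-0.  -0.4  3.2]
```

Contact at about 3 N; press on to the stop.

Emit:
apply_moves(moves="1 0 0 0.01 0 0 0;1 0 0 0.01 0 0 0;1 0 0 0 0 0 0;1 0 0 0 0 0 0")

```text
t: 15.08
eef_pos: [0.4733, -0.1164, 0.0787]
tool_rot: [-0.018, 0.983, -0.161, 0.087]
contact_force: [-10.8, 2.0, 26.7]
gripper_width: -0.0
```

```bash
python3 plan.py 0 0 8.4 -20 start
```

```text
t 15.08 now rel [-0.4  1.3  4.4] psi err rot units [-0.05 -0.03 -0.01] shift units [ 0.007  0.009 -0.033] F panel [-5.9  2.2 28.2]
```

Emit:
apply_moves(moves="1 0 0 -0.03 0 0 0;1 0 0 -0.04 0 0 0;1 0 0 -0.1 0 0 0;1 0 0 -0.3 0 0 0;1 0 0 -0.3 0 0 0;1 0 0 -0.2 0 0 0;1 0 -0.2 0 0 0 0;1 0 -0.2 0 0 0 0;1 0 0 0 0 0 0;1 0 0 0 0 0 0;1 0 0 0 0 0 0;1 0 0 0 0 0 0")

```text
t: 16.08
eef_pos: [0.4674, -0.0723, 0.1948]
tool_rot: [-0.017, 0.983, -0.161, 0.086]
contact_force: [-1.3, 0.0, 0.7]
gripper_width: 0.004
```

```bash
python3 snap.py e1 100 500 0 300; python3 refit.py e1; python3 plan.py 0 0 60 -20 start
```

```text
10
11
dx dy dz rot [ 0.0014 -0.0008 -0.0014 -0.0372] rms 2.67 before 3.01
dz=0: dx dy rot [ 0.0013 -0.0008 -0.0374] 2.67
1 [316.4  84.1] 2 [327.3  84.1] 3 [337.6  88.2] 4 [345.7  95.7] 5 [350.8 105.6] 6 [352.3 116.7] 7 [350.2 127.5] t 16.13 now rel [ 15.   45.5 119.6] psi err rot units [-0.02 -0.02 -0.01] shift units [0.012 0.399 0.496] F panel [-0.1 -0.2 -1.3]
```

View pics/e1.png

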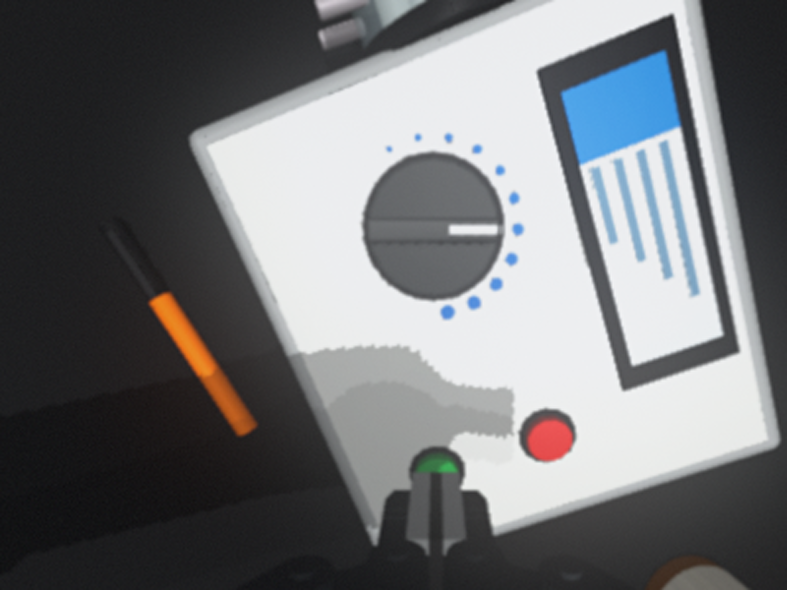

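```bash
sed -i 's/ok=d.min(1)<15/ok=d.min(1)<5/' refit.py; python3 refit.py e1|head -4; python3 -c "
from station import bot
o=bot.get_obs();print(o['t'],o['contact_force']);print(bot.hand_in())"
```

```text
10
10
dx dy dz rot [-0.0002 -0.0001  0.0045 -0.0004] rms 0.06 before 0.47
dz=0: dx dy rot [ 0.0002 -0.      0.0005] 0.45
16.1333 [ 0.09669614 -0.16165287 -1.25980085]
the job is handed in; nothing more can be done
None
```

I turned the dial four clicks clockwise, from rest 2 (0.698 rad) to rest 6 (2.094 rad), then pressed the green start key down and released it. The job was handed in at about 16 s on the robot's clock, with the arm clear of everything.

- **Dial:** I checked it in the wrist camera after every push. The last picture, taken after the key press, shows the white end at rest 6, within about 1 px of where it should be. It never went past the fourth click.
- **Start key:** The force rose to about 3 N during travel, then jumped to about 28 N at the bottom, which fits the full 4 mm of travel. I then lifted off. I did not measure the key's return directly; in the last picture the fingers partly hide it.
- **Pump:** The rest dots round the dial fit their original position to within about 0.3 mm, so the pump has not moved.
- **Red stop key, bottle, jar and marker:** I never went near them and nothing touched them, but I did not measure their positions again at the end.

Some checks disagreed:
- **Panel height:** The dot fits put the panel 3–4 mm higher than my model, but where the key bottomed out matched the model without that offset.
- **Pump angle:** The point network's early estimates of the pump's angle and the dial angle were off, so I used the dots and key colours instead.
- **Dot check:** One misread dot spoiled the first final check; I dropped it and refitted with the other ten.

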